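# Fit up a leg socket on the welding mandrel

## Robot

A 6-joint arm with a two-finger parallel gripper is mounted at the origin on the work surface. World frame = base frame: x ahead of the robot, y to its left, z up, the work surface at z = 0. Lengths are in m, angles in rad, forces in N, time in s.
With the tool pointing down it reaches from about 0.3 to 0.75 m from the base axis. Payload 8.5 kg.
Tool frame: the origin (TCP) lies at the very end of the fingers, on their centre line; the grasp point (between the pads) lies 19 mm behind it; z points along the fingers, y is the direction in which the jaws open and shut (so a half turn about z gives the same grasp; the last joint's range is limited). The gripper opens to 85 mm and grips with 20 to 120 N. Pads are 22 mm wide; open, the fingers measure 114 mm over their backs; the gripper's body (76 mm by 85 mm) begins 54 mm behind the grasp point. The pads swing forward as they close: fully open they stand 13 mm farther back than shut.
Start: joints at [1.081, 0.381, 1.297, -0, 1.464, -0.215], TCP at [0.149, 0.529, 0.231] pointing down, gripper open.
Joint ranges: [-3.11, 3.11], [-0.89, 2.33], [0.22, 2.48], [-1.42, 4.56], [0.17, 2.85], [-2.88, 2.88]. Speed limits (rad/s): [2.39, 2.39, 3.14, 3.14, 3.14, 3.14].

## Interface

Orientations are given as a 3x3 rotation matrix whose columns are the frame's x, y, z axes.
In Python, from plant import read_state, snapshot, calibration, finish_job, search_frame gives the robot as it stands.
- The arm moves only by the tool send_rows, never from a script. Its argument "motion" is a list of rows, each a list of 7 numbers: the opening, from -1 (shut) to 1 (fully open), then the shift along the tool's x, y, z in mm, then the turn, a rotation vector about the tool's x, y, z in degrees. A call has 1 to 8 rows; each row shifts and turns the commanded pose from where the row before left it, along the tool's axes as they then stand; what a row does not reach is not made up. A row lasts 1/12 s, in which the tool goes at most 41.7 mm and 7.16 degrees, less where a joint would pass 70% of its speed; a pose out of reach is approached as far as the arm can. A call is refused whole if a number of a shift passes 41.7 or a number of a turn 7.16, either way. A call with a gripper value outside its range is refused whole. The fingers move at their own pace and stop on an object; "grip_force" is the grip in N (left out, the last holds). Time passes only in rows, so rows that do not move let the fingers close. It gives the time, the measured TCP pose, the force and the opening at its end, in the units of the state.
- read_state(): the state, without advancing time (a new reading comes with each control period).
- snapshot(name): name is "side" or "top" or "wrist"; returns (picture, depth): 400x640x3 uint8, red, green, blue; 400x640 float32, m along the optical axis (not along the pixel's ray), 0 where there is no reading.
- calibration(name): a dict with "vertical_fov" (degrees; the focal length in pixels is half the picture's height over the tangent of half this angle, whatever the lens; pixels are square), "cx", "cy" (the principal point, pixels), "rvec" (rotation vector, rad) and "tvec" (3), from world to camera coordinates, as OpenCV has them. Camera axes: x right, y down, z forward; pixel columns grow to the right and rows downward; lengths in m; the calibration is good to about 2 mm. A picture is of the moment at which its call begins: read the wrist's pose just before it. calibration takes no time and is no camera call; for the wrist camera it gives the pose at the moment of the call.
- finish_job(): hands the job in, once; it reports no verdict.
Trained networks look in the newest picture that a camera, given by its name, has taken for a name from the list of things; names that differ only in an ending like _2 or _b are one class to them, and where a whole thing is asked for, a point or a joint stands for the part that bears it (a point fixed in the world has none). Each returns a list of dicts, best first, with "conf" (0 to 1); they miss things now and then, are a little off and sometimes report something else, mostly with a low value. They report only what shows in the picture. A call takes as long as a camera call. They do not tell look-alikes from the thing itself.
- search_frame(target, camera): "rect" ([left, top, width, height] as shares, 0 to 1, of the picture: columns of its width, rows of its height, round what is visible of it).
The state is a dict: "time": time; "qpos": joint angles; "qvel": joint speeds; "effort": joint torques, N m; "position": TCP position; "tool_rot": TCP orientation; "wrist_force": force on the tool from outside, world axes, zero at the start; "wrist_torque": the same for the moment, N m; "width": opening from 0.0 (shut) to 1.0 (fully open).
Only numpy, scipy, OpenCV 4.12 (cv2) and the standard library are available. Lean on these libraries where they do the work, as an engineer would, in place of code of your own. Each camera call takes 0.05 s, during which the arm holds its last target. There are 200 camera calls.

## Task

Fit up a leg socket on the mandrel of the blue welding fixture, ready for brazing: first the square foot plate flat on the base, then the round steel sleeve, then the brass cap ring, and last the green hold-down weight on top, each slipped right down over the mandrel to sit flat on what is below it, and let go, before you fetch the next. The copper pipe offcut and the red square-tube offcut belong to another job: leave them standing where they are.

Things in the scene. Friction and masses are not known exactly. Their poses are not given: they have to be found in the camera images.
- fixture_seat (a point): Seat of the fixed welding fixture: blue base 120 x 120 mm, 20 mm high, sides along x and y, with a bright steel mandrel upright in its middle. Point: on the mandrel axis at the base's top face, 20 mm above the bench, z up. Mandrel: diameter 30 mm up to 58 mm above this point, then a nose narrowing to 12 mm at its tip, 76 mm above it. Stands left or right on the bench, the grey vice opposite.
- foot_plate_c (a point): Square foot plate of bare pale-grey metal, 60 x 60 mm and 10 mm thick, with a middle hole of diameter 34 mm and four small dark bolt holes at its corners; 0.22 kg. x and y along its sides. Loose, stands on the bench, z up. Point: its centre, half-way up, on its upright axis.
- sleeve_c (a point): Round sleeve cut from bright steel tube: outer diameter 48 mm, hole 36 mm (walls 6 mm), 36 mm high; about 0.22 kg. Loose, stands on the bench, z up. Point: its centre, half-way up, on its upright axis.
- cap_ring_c (a point): Flat round brass cap ring: outer diameter 60 mm, hole 34 mm, 10 mm thick; 0.15 kg. Loose, stands on the bench, z up. Point: its centre, half-way up, on its upright axis.
- weight_c (a point): Hold-down weight, a thick green-painted steel ring: outer diameter 58 mm, hole 34 mm right through, 40 mm high; about 0.54 kg. Loose, stands on the bench, z up. Point: its centre, half-way up, on its upright axis.
- copper_offcut_c (a point): Copper pipe offcut, not part of the job: outer diameter 42 mm, thin walls, 50 mm high. Loose, stands on the bench, z up. Point: its centre, half-way up, on its upright axis.
- square_offcut_c (a point): Red offcut of square tube, not part of the job: 40 x 40 mm, thin walls, 45 mm high, x and y along its sides. Loose, stands on the bench, z up. Point: its centre, half-way up, on its upright axis.
- vice: Low grey machine vice, fixed to the bench, not part of the job: base 120 x 100 mm (x, y), 54 mm high, screw and tommy bar out to 74 mm on its -x side. Origin at the middle of its underside.
Mind the look-alikes: they are no part of the job. Of the things that look like the part that bears fixture_seat, the largest one is meant.

How it is judged:
By the outcome, as a careful person would: the job done as asked, in the order asked, and still so for the second after the job is handed in, with the robot touching nothing.
It also fails if it takes over 109 s, if anything falls off the work surface, if the arm or the gripper's body presses on something with over 40 N, if the wrist force passes 120 N, or if a joint passes its speed limit or range.

## Working session

There is one attempt and no reset: what is moved stays moved. The work goes in short steps, Python scripts to look and compute and a tool call to move; the robot and the scene stay as the last step left them, time stands still between calls to the robot, and variables do not carry over. Pictures are saved under pics/ and viewed, about 12 in all and at most 16, crops included, and the job is handed in when it is done.

Besides the shell and the picture viewer there is one more tool, called after "Emit:" as a command line: name --pt "numbers of a row" for each row, then --argument value for the rest. send_rows: Moves the arm, as the interface text tells. Its arguments: {"type":"object","properties":{"motion":{"type":"array","items":{"type":"array","items":{"type":"number"}}},"grip_force":{"type":"number"}},"required":["motion"]}

```bash
mkdir -p pics; ls; cat > h.py <<'E'
import numpy as np, cv2
from plant import *
def cam(n):
    c=calibration(n); R=cv2.Rodrigues(np.array(c["rvec"],float))[0]
    f=200/np.tan(np.radians(c["vertical_fov"])/2)
    return R,np.array(c["tvec"],float).ravel(),f,c["cx"],c["cy"]
def cloud(n,d,C=None):
    R,t,f,cx,cy=C or cam(n)
    v,u=np.mgrid[:400,:640]
    P=np.stack([(u-cx)/f*d,(v-cy)/f*d,d],-1)
    W=(P-t)@R; W[d<=0]=np.nan
    return W
def shot(n,fn=None):
    C=cam(n); p,d=snapshot(n)
    if fn: cv2.imwrite("pics/"+fn,p[:,:,::-1])
    return p,d,cloud(n,d,C),C
E
python3 - <<'E'
from h import *
s=read_state(); print(s["time"],s["position"],s["tool_rot"],s["width"])
for n in("top","side","wrist"):
    p,d,W,C=shot(n,n+"0.png"); print(n,C[2:], -C[0].T@C[1], (d==0).mean()); np.savez("/tmp/%s0.npz"%n,p=p,d=d,W=W)
E
```

```text
pics
0.0 [0.14909732 0.52910305 0.23071766] [[-9.62482383e-01  2.71343369e-01 -6.61643205e-04]
 [ 2.71344022e-01  9.62481572e-01 -1.28306137e-03]
 [ 2.88669198e-04 -1.41445689e-03 -9.99998958e-01]] 0.9955240111160598
top (np.float64(369.74217477365863), 318.47533219960917, 201.8795362297032) [ 0.28765722 -0.01401239  1.00148565] 0.004
side (np.float64(433.79062701985714), 316.6606099115205, 194.5843767707655) [ 0.35123328 -0.62772803  0.7878245 ] 0.00393359375
wrist (np.float64(319.59625972780947), 323.0420632038864, 193.93809815839757) [0.08289667 0.54841697 0.37262171] 0.00411328125
```

View pics/top0.png

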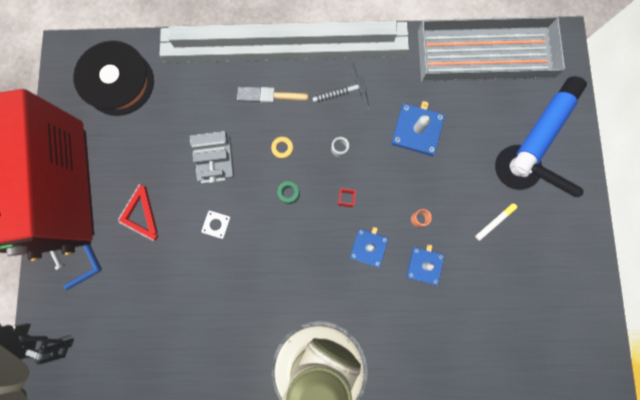

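View pics/side0.png

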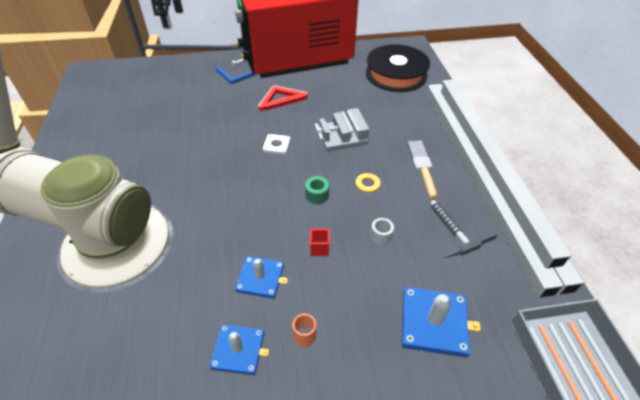

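Top view: the large fixture is at about (418,128), with two smaller look-alikes at (369,247) and (426,266). The plate is at (215,224), the sleeve at (340,146), the brass ring at (282,147) and the weight at (288,192). The copper offcut is at (421,218), the red tube at (347,197) and the vice at (211,157). Next I measure from both cameras.

```bash
python3 - <<'E'
from h import *
T={n:np.load(f"/tmp/{n}0.npz") for n in("top","side")}
W=T["top"]["W"]
print("bench",np.nanmedian(W[240:300,150:300,2]),np.nanstd(W[240:300,150:300,2]))
W2=T["side"]["W"]; print("bench side",np.nanmedian(W2[200:260,60:200,2]) )
S=dict(plate=(215,224,10,.012),sleeve=(340,146,36,.008),cap=(282,147,10,.012),weight=(288,192,40,.01),copper=(421,218,50,.01),red=(347,197,45,.01),fix=(418,128,20,.01))
for k,(u,v,h,tol) in S.items():
    r=40 if k=="fix" else 20
    A=W[v-r:v+r,u-r:u+r].reshape(-1,3)
    z=A[:,2]; lo=h/1000-min(tol,h/1000*.5)
    m=(z>lo)&(z<h/1000+tol)
    P=A[m].astype(np.float32)
    # top camera pixel size ~2.7mm
    (c,sz,a)=cv2.minAreaRect(P[:,:2]*1000); cc,rr=cv2.minEnclosingCircle(P[:,:2]*1000)
    print(k,m.sum(),"rect",np.round(c,1),np.round(sz,1),round(a,1),"circ",np.round(cc,1),round(rr,1),"z",np.round(np.median(P[:,2])*1000,1))
    # side
    c0=np.array(c)/1000
    B=W2.reshape(-1,3); z=B[:,2]
    m=(np.hypot(B[:,0]-c0[0],B[:,1]-c0[1])<(.1 if k=="fix" else .055))&(z>max(lo,h/1000-.006))&(z<h/1000+.008)
    if m.sum()>5:
        P=B[m].astype(np.float32);c,sz,a=cv2.minAreaRect(P[:,:2]*1000);cc,rr=cv2.minEnclosingCircle(P[:,:2]*1000)
        print("   side",m.sum(),np.round(c,1),np.round(sz,1),round(a,1),np.round(cc,1),round(rr,1),np.round(np.median(P[:,2])*1000,1))
E
```

```text
bench 0.0008566652816590944 0.001783211315272214
bench side 0.05000791550855409
plate 397 rect [385.9 272.6] [90.6 74.8] 2.2 circ [388.1 271.1] 53.3 z 10.6
   side 293 [381.  269.7] [62.7 62. ] 72.9 [381.2 270. ] 41.3 9.5
sleeve 118 rect [585.3 -68.1] [43.4 45.7] 88.4 circ [585.6 -68.3] 23.6 z 35.3
   side 174 [585.4 -72.1] [47.9 45.6] 41.4 [586.1 -71.7] 25.0 35.1
cap 248 rect [610.1 106.2] [102.   93.3] 23.5 circ [603.5 102.3] 60.5 z 9.9
   side 253 [592.2  89.1] [57.5 57.7] 81.7 [593.   89.8] 30.3 9.4
weight 257 rect [460.9  74.5] [55.8 55.4] 89.8 circ [461.9  73.7] 28.8 z 40.1
   side 272 [461.5  71.7] [58.3 54.7] 80.4 [462.6  70.8] 30.1 39.4
copper 73 rect [ 383.8 -274.5] [40.4 41. ] 16.1 circ [ 384.1 -274.8] 21.4 z 48.6
   side 144 [ 384.4 -278.1] [41.  39.8] 82.2 [ 384.1 -278.1] 21.0 48.9
red 83 rect [443.5 -80.9] [39.8 40.9] 81.1 circ [442.6 -80.7] 27.8 z 44.4
   side 139 [442.6 -83.5] [42.6 38.7] 80.3 [443.1 -83.2] 27.8 44.0
fix 1713 rect [ 644.4 -290.1] [120.5 144.2] 72.3 circ [ 634.1 -285.6] 83.3 z 19.5
   side 3390 [ 642.9 -292. ] [122.4 140.1] 72.1 [ 633.3 -290.1] 83.1 19.8
```

```bash
cat >> h.py <<'E'
def info():
    s=read_state(); print("t",round(s["time"],2),"p",np.round(np.array(s["position"])*1000,1),"yaw(toolx)",np.round(np.degrees(np.arctan2(s["tool_rot"][1][0],s["tool_rot"][0][0])),2),"z",np.round(np.array(s["tool_rot"])[:,2],4),"F",np.round(s["wrist_force"],1),"w",round(s["width"],3)); return s
def delta(p_mm,yaw=None,s=None):
    "shift (mm, tool axes) and turn (deg about tool z) to reach p with tool straight down, tool-x yaw"
    s=s or read_state(); R=np.array(s["tool_rot"]); d=np.array(p_mm)-np.array(s["position"])*1000
    print("tool shift",np.round(R.T@d,1),end=" ")
    if yaw is not None:
        c=np.cos(np.radians(yaw));q=np.sin(np.radians(yaw))
        G=np.array([[c,q,0],[q,-c,0],[0,0,-1]]); print("rotvec",np.round(np.degrees(cv2.Rodrigues(R.T@G)[0].ravel()),2),end="")
    print()
E
python3 - <<'E'
from h import *
info()
d=np.load("/tmp/wrist0.npz"); W=d["W"]; s=read_state()
R=np.array(s["tool_rot"]);L=(W-np.array(s["position"]))@R*1000
m=(L[...,2]>-60)&(L[...,2]<60)
print(m.sum()); v,u=np.where(m); print(u.min(),u.max(),v.min(),v.max())
P=L[m]
for sgn in(1,-1):
    Q=P[P[:,1]*sgn>0]; 
    if len(Q): print(sgn,len(Q),np.round(np.percentile(Q,[1,50,99],axis=0),1).tolist())
# mandrel axis & base from top/side
for n in("top","side"):
    W=np.load(f"/tmp/{n}0.npz")["W"].reshape(-1,3)
    near=np.hypot(W[:,0]-.64,W[:,1]+.29)<.09
    A=W[near&(W[:,2]>.032)&(W[:,2]<.11)]; print(n,"mandrel",len(A),np.round(np.percentile(A,[2,50,98],axis=0)*1000,1).tolist())
    B=W[near&(W[:,2]>.014)&(W[:,2]<.027)]
    T=A[A[:,2]>.088]; print("tip",len(T),np.round(T.mean(0)*1000,1) if len(T) else "")
    a=np.radians(-17.8); ex=np.array([np.cos(a),np.sin(a)]);ey=np.array([-ex[1],ex[0]])
    for e in(ex,ey): q=B[:,:2]@e*1000; print(np.round(np.percentile(q,[0.3,5,95,99.7]),1))
E
```

```text
t 0.15 p [149.1 529.2 230.9] yaw(toolx) 164.25 z [-5.e-04 -1.e-03 -1.e+00] F [0.3 0.3 0.2] w 0.999
8515
81 639 245 399
1 4668 [[-151.5, 42.7, -59.8], [6.8, 46.5, -36.1], [13.6, 233.0, 59.5]]
-1 3847 [[-10.2, -66.9, -59.9], [7.4, -43.6, -40.2], [13.6, -41.8, -13.7]]
top mandrel 188 [[619.2, -298.4, 33.6], [626.6, -281.5, 79.6], [643.1, -271.9, 97.1]]
tip 67 [ 632.  -285.1   92.7]
[630.7 634.9 746.4 766.2]
[-138.7 -133.4  -24.5  -19.3]
side mandrel 435 [[618.9, -303.9, 33.2], [627.5, -296.9, 76.7], [643.4, -280.9, 97.0]]
tip 130 [ 632.  -291.3   92.8]
[631.9 636.7 747.1 767.5]
[-142.1 -139.3  -28.8  -22.2]
```

View pics/wrist0.png

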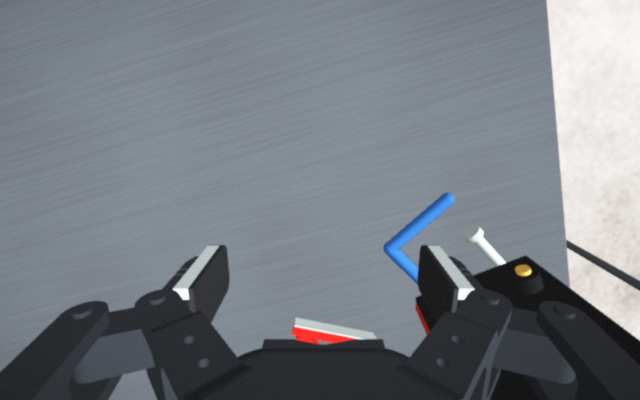

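The open fingertips stand 13 mm behind the TCP, so the TCP marks the tips when shut. I move to a spot above the plate with the fingers part closed, to measure the finger geometry and the plate from near.

```bash
python3 - <<'E'
from h import *
delta([447,250,150],163.)
E
```

```text
tool shift [-362.5 -187.8   81. ] rotvec [-0.06 -0.01  1.25]
```

Emit:
send_rows --pt "0.5 -30 -15.5 6.7 0 0 0.6" --pt "0.5 -30 -15.5 6.7 0 0 0.65" --pt "0.5 -30 -15.5 6.7 0 0 0" --pt "0.5 -30 -15.5 6.7 0 0 0" --pt "0.5 -30 -15.5 6.7 0 0 0" --pt "0.5 -30 -15.5 6.7 0 0 0" --pt "0.5 -30 -15.5 6.7 0 0 0" --pt "0.5 -30 -15.5 6.7 0 0 0"

```text
time: 0.82
position: [0.3441, 0.3401, 0.1774]
tool_rot: [[-0.956, 0.292, -0.0], [0.292, 0.956, -0.0], [0.0, -0.0, -1.0]]
wrist_force: [-0.6, 0.8, -0.3]
width: 0.753
```

Emit:
send_rows --pt "0.5 -30 -15.5 6.7 0 0 0" --pt "0.5 -30 -15.5 6.7 0 0 0" --pt "0.5 -30 -15.5 6.7 0 0 0" --pt "0.5 -30 -15.5 6.7 0 0 0" --pt "0.5 0 0 0 0 0 0" --pt "0.5 0 0 0 0 0 0"

```text
time: 1.32
position: [0.4405, 0.246, 0.1503]
tool_rot: [[-0.955, 0.295, -0.001], [0.295, 0.955, -0.0], [0.001, -0.001, -1.0]]
wrist_force: [-0.2, -0.1, 0.4]
width: 0.751
```

```bash
cat >> h.py <<'E'
def fingers(W,s):
    R=np.array(s["tool_rot"]);L=(W-np.array(s["position"]))@R*1000
    m=(L[...,2]>-50)&(L[...,2]<20)&(abs(L[...,0])<20)&(abs(L[...,1])<65)&(W[...,2]>.045)
    for sg in(1,-1):
        Q=L[m&(L[...,1]*sg>0)]
        if len(Q): print("finger",sg,len(Q),"y inner",np.round(np.percentile(Q[:,1]*sg,2),1),"tip z",np.round(np.percentile(Q[:,2],[95,98]),1))
def top_face(W,c,h,r,tol=.004):
    "points of a thing's top face at height h (m) within r of c (mm)"
    B=W.reshape(-1,3); m=(np.hypot(B[:,0]*1000-c[0],B[:,1]*1000-c[1])<r)&(abs(B[:,2]-h)<tol)
    P=(B[m,:2]*1000).astype(np.float32); c,sz,a=cv2.minAreaRect(P); cc,rr=cv2.minEnclosingCircle(P)
    print(len(P),"rect",np.round(c,1),np.round(sz,1),round(a,1),"circ",np.round(cc,1),round(rr,1)); return P
E
python3 - <<'E'
from h import *
s=info(); p,d,W,C=shot("wrist","wrist1.png"); fingers(W,s); np.save("/tmp/W.npy",W)
print("bench",np.nanmedian(W[5:40,:100,2])*1000)
top_face(W,[381,270],.010,48)
E
```

```text
t 1.32 p [440.5 246.  150.3] yaw(toolx) 162.84 z [-1.4e-03 -3.0e-04 -1.0e+00] F [-0.2 -0.1  0.4] w 0.751
finger 1 2626 y inner 32.2 tip z [-10.8  -8.3]
finger -1 2603 y inner 31.3 tip z [-10.6  -8.2]
bench -0.766911634472787
3812 rect [382.4 271.5] [60.2 60.1] 72.0 circ [382.4 271.3] 42.2
```

View pics/wrist1.png

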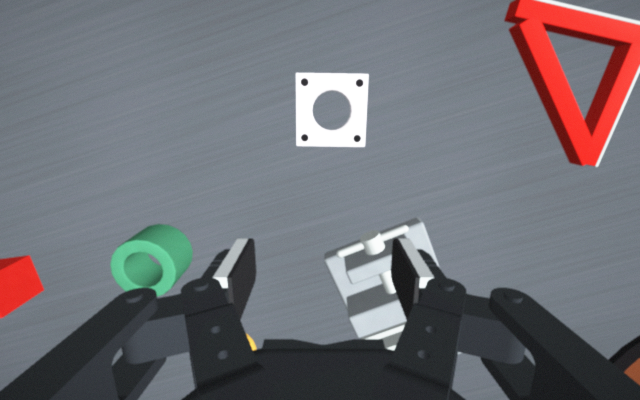

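The plate is at (382.4, 271.5), yaw −18°, with its top at 10 mm. I go over it.

```bash
python3 - <<'E'
from h import *
delta([382.4,271.5,20],162.)
E
```

```text
tool shift [ 62.    6.8 130.7] rotvec [-0.02 -0.06  0.94]
```

Emit:
send_rows --pt "0.75 31 3.4 20 0 0 0.9" --pt "0.75 31 3.4 20 0 0 0" --pt "0.75 0 0 35 0 0 0" --pt "0.75 0 0 35 0 0 0" --pt "0.75 0 0 20 0 0 0" --pt "0.75 0 0 0 0 0 0"

```text
time: 1.87
position: [0.38, 0.2724, 0.0182]
tool_rot: [[-0.952, 0.305, -0.006], [0.305, 0.952, -0.002], [0.005, -0.004, -1.0]]
wrist_force: [-0.3, -0.1, -0.3]
width: 0.879
```

```bash
python3 - <<'E'
from h import *
info(); delta([382.4,271.5,-3],162.)
E
```

```text
t 1.87 p [380.  272.4  18.2] yaw(toolx) 162.22 z [-0.0062 -0.0022 -1.    ] F [-0.3 -0.1 -0.3] w 0.879
tool shift [-2.7 -0.  21.2] rotvec [-0.23 -0.3   0.22]
```

Emit:
send_rows --pt "0.6 0 0 12 0 0 0" --pt "0.6 0 0 0 0 0 0" --pt "0.6 0 0 0 0 0 0"

```text
time: 2.12
position: [0.3828, 0.2727, 0.01]
tool_rot: [[-0.952, 0.306, 0.001], [0.306, 0.952, 0.0], [-0.001, 0.001, -1.0]]
wrist_force: [-0.2, -0.7, 0.7]
width: 0.802
```

```bash
python3 - <<'E'
from h import *
info(); delta([382.4,271.5,-3],162.)
E
```

```text
t 2.12 p [382.8 272.7  10. ] yaw(toolx) 162.16 z [ 8.e-04  4.e-04 -1.e+00] F [-0.2 -0.7  0.7] w 0.802
tool shift [-0.  -1.3 13. ] rotvec [0.03 0.04 0.16]
```

Emit:
send_rows --pt "0.6 0 -1.3 6 0 0 0" --pt "0.6 0 0 5 0 0 0" --pt "0.6 0 0 0 0 0 0"

```text
time: 2.37
position: [0.3822, 0.2708, -0.0023]
tool_rot: [[-0.952, 0.307, -0.0], [0.307, 0.952, -0.0], [0.0, -0.0, -1.0]]
wrist_force: [-0.3, -0.6, -0.6]
width: 0.801
```

Emit:
send_rows --pt "0 0 0 0 0 0 0" --pt "0 0 0 0 0 0 0" --pt "0 0 0 0 0 0 0" --pt "0 0 0 0 0 0 0" --grip_force 50

```text
time: 2.7
position: [0.3824, 0.2709, -0.0016]
tool_rot: [[-0.952, 0.307, 0.0], [0.307, 0.952, 0.0], [-0.0, 0.0, -1.0]]
wrist_force: [-1.7, -0.6, 5.5]
width: 0.683
```

Emit:
send_rows --pt "0 0 0 -10 0 0 0" --pt "0 0 0 -30 0 0 0" --pt "0 0 0 -40 0 0 0" --pt "0 0 0 -40 0 0 0" --pt "0 0 0 -10 0 0 0" --pt "0 0 0 0 0 0 0"

```text
time: 3.2
position: [0.3836, 0.2714, 0.1308]
tool_rot: [[-0.952, 0.307, 0.006], [0.307, 0.952, 0.002], [-0.005, 0.004, -1.0]]
wrist_force: [-0.2, 0.3, -2.9]
width: 0.683
```

```bash
python3 - <<'E'
from h import *
s=info(); p,d,W,C=shot("wrist","wrist2.png")
R=np.array(s["tool_rot"]);L=(W-np.array(s["position"]))@R*1000
m=(abs(L[...,0])<50)&(abs(L[...,1])<45)&(L[...,2]>-25)&(L[...,2]<15)
fingers(W,s)
np.save("/tmp/L.npy",L)
# plate top: bright pixels
g=p.astype(int).min(-1); mm=m&(g>150)
Q=L[mm]; print(len(Q), np.round(np.percentile(Q,[2,50,98],axis=0),1).tolist())
# yellow etc next target
delta([632+69*.952,-288.5-69*.307-0,128],162)
E
```

```text
t 3.2 p [383.6 271.4 130.8] yaw(toolx) 162.11 z [ 0.006   0.0023 -1.    ] F [-0.2  0.3 -2.9] w 0.683
finger 1 6217 y inner 2.6 tip z [-7.5 -3.5]
finger -1 6167 y inner 2.6 tip z [-7.6 -3.7]
12715 [[-28.6, -28.7, -12.1], [6.4, -0.6, -10.6], [30.2, 29.5, -2.9]]
tool shift [-478.3 -455.7    0.8] rotvec [0.08 0.1  0.1 ]
```

View pics/wrist2.png

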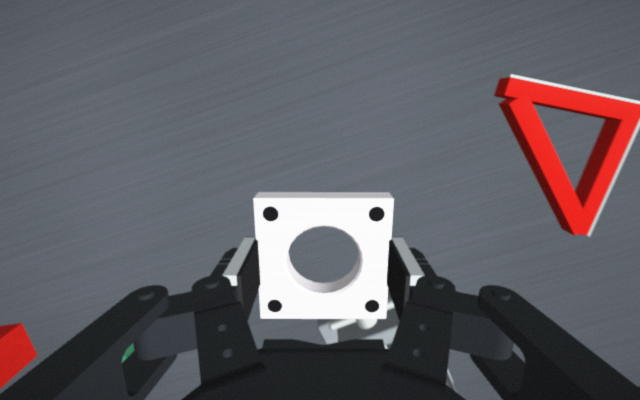

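The plate is held square: the picture shows it centred between the pads at about (325,255). Next I look at the fixture from beside it with the wrist camera.

Emit:
send_rows --pt "0 -20 -15 0 0 0 0" --pt "0 -30 -24 0 0 0 0" --pt "0 -30 -24 0 0 0 0" --pt "0 -30 -24 0 0 0 0" --pt "0 -30 -24 0 0 0 0" --pt "0 -30 -24 0 0 0 0" --pt "0 -30 -24 0 0 0 0" --pt "0 -30 -24 0 0 0 0"

```text
time: 3.92
position: [0.5448, 0.0243, 0.1255]
tool_rot: [[-0.951, 0.308, -0.004], [0.308, 0.951, 0.001], [0.004, -0.001, -1.0]]
wrist_force: [0.2, 1.1, -2.0]
width: 0.683
```

Emit:
send_rows --pt "0 -30 -24 0 0 0 0" --pt "0 -30 -24 0 0 0 0" --pt "0 -30 -24 0 0 0 0" --pt "0 -30 -24 0 0 0 0" --pt "0 -30 -24 0 0 0 0" --pt "0 -30 -24 0 0 0 0" --pt "0 -30 -24 0 0 0 0" --pt "0 -28 -19 0 0 0 0"

```text
time: 4.58
position: [0.7139, -0.2273, 0.1243]
tool_rot: [[-0.951, 0.308, -0.004], [0.308, 0.951, 0.002], [0.005, 0.0, -1.0]]
wrist_force: [0.8, -0.2, -2.4]
width: 0.682
```

Emit:
send_rows --pt "0 0 0 0 0 0 0" --pt "0 0 0 0 0 0 0" --pt "0 0 0 0 0 0 0"

```text
time: 4.83
position: [0.7133, -0.2243, 0.1251]
tool_rot: [[-0.952, 0.307, -0.004], [0.307, 0.952, 0.002], [0.004, 0.001, -1.0]]
wrist_force: [0.0, 0.9, -1.4]
width: 0.681
```

```bash
python3 - <<'E'
from h import *
s=info(); p,d,W,C=shot("wrist","wrist3.png"); np.save("/tmp/W.npy",W)
B=W.reshape(-1,3)*1000
near=np.hypot(B[:,0]-632,B[:,1]+288)<100
m=near&(abs(B[:,2]-20)<4); print("base z",np.median(B[m,2]))
c,sz,a=cv2.minAreaRect(B[m][:,:2].astype(np.float32)); print(m.sum(),c,sz,a)
A=B[near&(B[:,2]>35)&(B[:,2]<100)&(np.hypot(B[:,0]-632,B[:,1]+288)<30)]
print(len(A))
from scipy.optimize import least_squares
def res(q):
    r=np.hypot(A[:,0]-q[0],A[:,1]-q[1]); h=A[:,2]-q[2]
    R=np.where(h<58,15,15-np.clip((h-58)/18,0,1)*9)
    return np.where(h>74.5,h-76,r-R)
f=least_squares(res,[632,-288,20],loss="soft_l1",f_scale=1); print(f.x,np.median(abs(f.fun)))
T=A[A[:,2]>93]; print("tip",T.mean(0),len(T))
E
```

```text
t 4.83 p [ 713.3 -224.3  125.1] yaw(toolx) 162.11 z [-0.0039  0.0023 -1.    ] F [ 0.   0.9 -1.4] w 0.681
base z 19.2299698490797
21910 (643.748046875, -291.38739013671875) (120.13752746582031, 139.00148010253906) 72.15216827392578
3197
[ 634.34995582 -288.43496518   20.71189257] 0.5145173624407047
tip [ 634.48975739 -287.59152495   94.80670791] 655
```

View pics/wrist3.png

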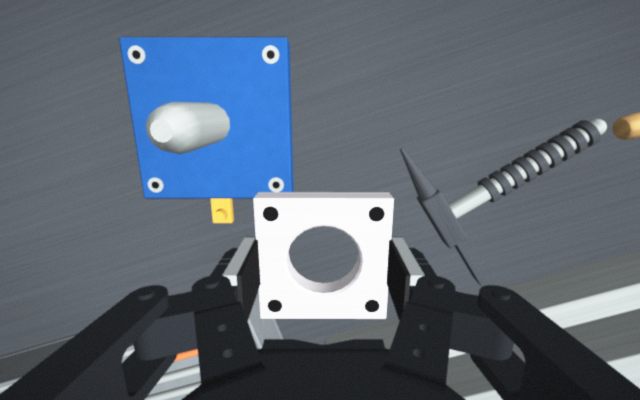

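```bash
python3 - <<'E'
from h import *
delta([634.8,-288.5,106],162.)
E
```

```text
tool shift [ 54.9 -85.7  20.3] rotvec [ 0.04 -0.19  0.15]
```

Emit:
send_rows --pt "0 18 -28 0 0 0 0.1" --pt "0 18 -28 0 0 0 0" --pt "0 19 -29.5 0 0 0 0" --pt "0 0 0 10 0 0 0" --pt "0 0 0 10 0 0 0" --pt "0 0 0 0 0 0 0" --pt "0 0 0 0 0 0 0"

```text
time: 5.47
position: [0.6356, -0.2878, 0.1071]
tool_rot: [[-0.952, 0.307, -0.001], [0.307, 0.952, 0.001], [0.002, 0.001, -1.0]]
wrist_force: [0.0, 0.3, -3.0]
width: 0.678
```

```bash
python3 - <<'E'
from h import *
s=info(); delta([634.8,-288.5,106],162.)
p,d,W,C=shot("wrist","wrist4.png")
L=(W-np.array(s["position"]))@np.array(s["tool_rot"])*1000
# tip of mandrel through hole
R=np.array(s["tool_rot"]); hole=(np.hypot(L[...,0],L[...,1])<13)&(L[...,2]>3)
Q=W[hole]*1000; Q=Q[Q[:,2]>80]; print(len(Q), Q.mean(0) if len(Q) else "")
cv2.imwrite("pics/wrist4c.png",cv2.resize(p[150:340,220:430,::-1],None,fx=2.5,fy=2.5))
E
```

```text
t 5.47 p [ 635.6 -287.8  107.1] yaw(toolx) 162.1 z [-0.0014  0.0012 -1.    ] F [ 0.   0.3 -3. ] w 0.678
tool shift [ 0.6 -0.9  1.1] rotvec [ 0.04 -0.1   0.1 ]
966 [ 635.41955725 -288.24420945   92.97246995]
```

View pics/wrist4c.png

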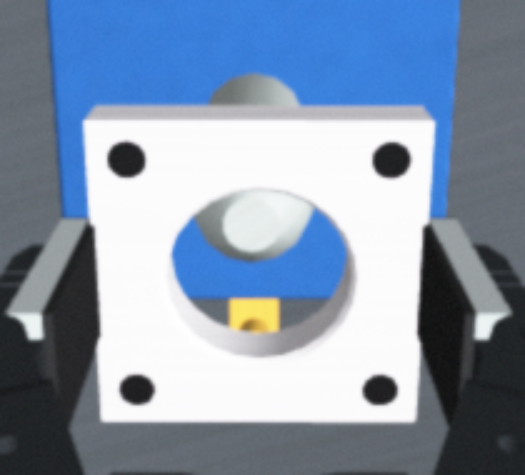

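Emit:
send_rows --pt "0 0.5 -0.7 8 0 0 0" --pt "0 0 0 8 0 0 0" --pt "0 0 0 8 0 0 0" --pt "0 0 0 8 0 0 0" --pt "0 0 0 8 0 0 0" --pt "0 0 0 0 0 0 0"

```text
time: 6.02
position: [0.634, -0.2894, 0.0654]
tool_rot: [[-0.951, 0.309, -0.003], [0.309, 0.951, 0.002], [0.004, 0.001, -1.0]]
wrist_force: [-0.4, 0.6, -3.0]
width: 0.681
```

Emit:
send_rows --pt "0 0 0 10 0 0 0" --pt "0 0 0 10 0 0 0" --pt "0 0 0 10 0 0 0" --pt "0 0 0 7 0 0 0" --pt "0 0 0 0 0 0 0" --pt "0 0 0 0 0 0 0"

```text
time: 6.52
position: [0.6346, -0.2898, 0.0304]
tool_rot: [[-0.951, 0.309, -0.001], [0.309, 0.951, 0.0], [0.001, 0.0, -1.0]]
wrist_force: [-0.5, -0.2, -2.2]
width: 0.68
```

Emit:
send_rows --pt "0 0 0 3 0 0 0" --pt "0 0 0 0 0 0 0" --pt "0.75 0 0 0 0 0 0" --pt "0.75 0 0 0 0 0 0" --pt "0.75 0 0 0 0 0 0" --pt "0.75 0 0 0 0 0 0"

```text
time: 7.02
position: [0.6349, -0.29, 0.0284]
tool_rot: [[-0.951, 0.309, 0.001], [0.309, 0.951, -0.0], [-0.001, -0.0, -1.0]]
wrist_force: [-0.2, -0.9, -0.2]
width: 0.875
```

Emit:
send_rows --pt "0.75 0 0 -10 0 0 0" --pt "0.75 0 0 -30 0 0 0" --pt "0.75 0 0 -40 0 0 0" --pt "0.75 0 0 -30 0 0 0" --pt "0.75 0 0 0 0 0 0" --pt "0.75 0 0 0 0 0 0"

```text
time: 7.52
position: [0.6354, -0.2903, 0.1409]
tool_rot: [[-0.951, 0.309, 0.004], [0.309, 0.951, -0.003], [-0.005, -0.001, -1.0]]
wrist_force: [-0.2, -0.7, -0.5]
width: 0.87
```

```bash
python3 - <<'E'
from h import *
s=info(); p,d,W,C=shot("wrist","wrist5.png")
B=W.reshape(-1,3)*1000; g=p.reshape(-1,3).astype(int)
m=(np.hypot(B[:,0]-634,B[:,1]+288)<48)&(g.min(1)>140)&(B[:,2]<45)&(B[:,2]>18)
P=B[m]; print(m.sum(),np.percentile(P[:,2],[2,50,98])); 
c,sz,a=cv2.minAreaRect(P[:,:2].astype(np.float32)); print(c,sz,a)
# plane tilt
A=np.c_[P[:,:2]-P[:,:2].mean(0),np.ones(len(P))]; print("plane",np.linalg.lstsq(A,P[:,2],rcond=None)[0])
delta([585.5,-70,150],170)
E
```

```text
t 7.52 p [ 635.4 -290.3  140.9] yaw(toolx) 162.01 z [ 0.0042 -0.0029 -1.    ] F [-0.2 -0.7 -0.5] w 0.87
3461 [18.95234739 29.06456695 33.77329346]
(636.5234985351562, -290.2100830078125) (63.70254135131836, 65.00592041015625) 71.91692352294922
plane [5.14942376e-04 1.38626207e-02 2.85323610e+01]
tool shift [114.7 193.9 -11.5] rotvec [-0.02  0.05 -8.  ]
```

View pics/wrist5.png

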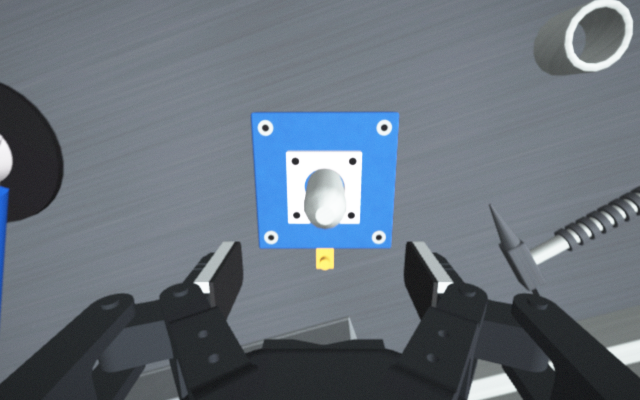

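The plate lies flat on the base, square with it, top at about 29–30 mm. Now the sleeve.

```bash
python3 - <<'E'
from h import *
delta([640,-89,150],162)
E
```

```text
tool shift [ 57.  192.7 -11.4] rotvec [-0.02  0.06  0.  ]
```

Emit:
send_rows --pt "0.6 9 32 -5 0 0 0" --pt "0.6 10 32 -6 0 0 0" --pt "0.6 10 32 0 0 0 0" --pt "0.6 10 32 0 0 0 0" --pt "0.6 9 32 0 0 0 0" --pt "0.6 9 32 0 0 0 0" --pt "0.6 0 0 0 0 0 0" --pt "0.6 0 0 0 0 0 0"

```text
time: 8.23
position: [0.6394, -0.0879, 0.1478]
tool_rot: [[-0.952, 0.306, -0.002], [0.306, 0.952, 0.001], [0.002, -0.0, -1.0]]
wrist_force: [0.3, -0.1, -0.3]
width: 0.803
```

```bash
python3 - <<'E'
from h import *
s=info(); p,d,W,C=shot("wrist","wrist6.png")
P=top_face(W,[585.5,-70],.036,40)
(c,ax,a)=cv2.fitEllipse(cv2.convexHull(P)); print("ell",c,ax)
fingers(W,s)
delta([*c,45],162)
E
```

```text
t 8.23 p [639.4 -87.9 147.8] yaw(toolx) 162.16 z [-2.3e-03  7.0e-04 -1.0e+00] F [ 0.3 -0.1 -0.3] w 0.803
1307 rect [586.8 -70. ] [46.9 46.8] 73.4 circ [586.8 -70.1] 23.9
ell (586.7840576171875, -69.89546203613281) (47.12342071533203, 47.41109085083008)
finger 1 2600 y inner 34.3 tip z [-11.6  -9.5]
finger -1 2599 y inner 33.4 tip z [-11.5  -9.1]
tool shift [ 55.9   2.4 103. ] rotvec [-0.02 -0.11  0.06]
```

Emit:
send_rows --pt "0.5 28 1.2 10 0 0 0" --pt "0.5 28 1.2 10 0 0 0" --pt "0.5 0 0 32 0 0 0" --pt "0.5 0 0 32 0 0 0" --pt "0.5 0 0 20 0 0 0" --pt "0.5 0 0 0 0 0 0" --pt "0.5 0 0 0 0 0 0"

```text
time: 8.87
position: [0.587, -0.0712, 0.0443]
tool_rot: [[-0.951, 0.31, -0.002], [0.31, 0.951, 0.001], [0.002, -0.0, -1.0]]
wrist_force: [0.3, 0.6, 1.0]
width: 0.75
```

```bash
python3 - <<'E'
from h import *
info(); delta([586.8,-70,6],162.)
E
```

```text
t 8.87 p [587.  -71.2  44.3] yaw(toolx) 161.92 z [-2.1e-03  5.0e-04 -1.0e+00] F [0.3 0.6 1. ] w 0.75
tool shift [ 0.5  1.1 38.3] rotvec [-0.01 -0.12 -0.08]
```

Emit:
send_rows --pt "0.5 0.5 1 15 0 0 0" --pt "0.5 0 0 15 0 0 0" --pt "0.5 0 0 8 0 0 0" --pt "0.5 0 0 0 0 0 0" --pt "-0.3 0 0 0 0 0 0" --pt "-0.3 0 0 0 0 0 0" --pt "-0.3 0 0 0 0 0 0" --pt "-0.3 0 0 0 0 0 0"

```text
time: 9.53
position: [0.588, -0.0694, 0.0085]
tool_rot: [[-0.951, 0.309, 0.003], [0.309, 0.951, -0.001], [-0.003, -0.0, -1.0]]
wrist_force: [-1.5, -1.7, 6.6]
width: 0.547
```

Emit:
send_rows --pt "-0.3 0 0 0 0 0 0" --pt "-0.3 0 0 -10 0 0 0" --pt "-0.3 0 0 -30 0 0 0" --pt "-0.3 0 0 -40 0 0 0" --pt "-0.3 0 0 -40 0 0 0" --pt "-0.3 0 0 0 0 0 0" --pt "-0.3 0 0 0 0 0 0"

```text
time: 10.12
position: [0.5879, -0.0691, 0.1297]
tool_rot: [[-0.951, 0.309, 0.005], [0.309, 0.951, -0.002], [-0.005, 0.0, -1.0]]
wrist_force: [0.3, 0.3, -3.2]
width: 0.543
```

```bash
cat >> h.py <<'E'
def held(W,s,r,zlo,zhi):
    "top face of the held round part, in tool axes"
    L=(W-np.array(s["position"]))@np.array(s["tool_rot"])*1000
    m=(np.hypot(L[...,0],L[...,1])<r)&(L[...,2]>zlo)&(L[...,2]<zhi)
    Q=L[m]; h,e=np.histogram(Q[:,2],np.arange(zlo,zhi+1,1)); k=h.argmax(); zt=e[k]+.5
    Q=Q[abs(Q[:,2]-zt)<2]; c,a,_=cv2.fitEllipse(cv2.convexHull(Q[:,:2].astype(np.float32)))
    print("held top z",zt,"ellipse",np.round(c,1),np.round(a,1),"median y/x ext",np.round(np.percentile(Q[:,:2],[1,99],axis=0),1).tolist())
E
python3 - <<'E'
from h import *
s=info(); p,d,W,C=shot("wrist","wrist7.png"); held(W,s,28,-45,-20)
cv2.imwrite("pics/wrist7c.png",cv2.resize(p[120:370,180:480,::-1],None,fx=2,fy=2))
E
```

```text
t 10.12 p [587.9 -69.1 129.7] yaw(toolx) 162.02 z [ 0.0049 -0.0016 -1.    ] F [ 0.3  0.3 -3.2] w 0.543
held top z -26.5 ellipse [1.2 0.2] [46.4 55.1] median y/x ext [[-21.1, -23.0], [24.1, 23.9]]
```

View pics/wrist7c.png

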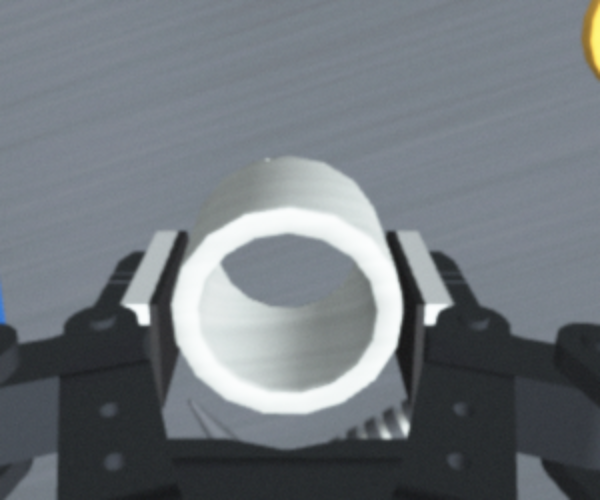

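```bash
python3 - <<'E'
from h import *
delta([635.2,-288.7,118],162.)
E
```

```text
tool shift [-113.8 -194.2    9.6] rotvec [0.   0.04 0.01]
```

Emit:
send_rows --pt "-0.3 -14 -24 0 0 0 0" --pt "-0.3 -20 -34 0 0 0 0" --pt "-0.3 -20 -34 0 0 0 0" --pt "-0.3 -20 -34 0 0 0 0" --pt "-0.3 -20 -34 5 0 0 0" --pt "-0.3 -20 -34 5 0 0 0" --pt "-0.3 0 0 0 0 0 0" --pt "-0.3 0 0 0 0 0 0"

```text
time: 10.83
position: [0.6345, -0.2903, 0.1137]
tool_rot: [[-0.95, 0.312, -0.004], [0.312, 0.95, 0.003], [0.005, 0.001, -1.0]]
wrist_force: [0.0, 1.3, -2.0]
width: 0.547
```

```bash
python3 - <<'E'
from h import *
s=info(); p,d,W,C=shot("wrist","wrist8.png")
L=(W-np.array(s["position"]))@np.array(s["tool_rot"])*1000
hole=(np.hypot(L[...,0],L[...,1])<13)&(L[...,2]>11)
Q=W[hole]*1000; Q=Q[Q[:,2]>85]; print(len(Q), Q.mean(0) if len(Q) else "")
delta([635.2,-288.7,84],162.)
E
```

```text
t 10.83 p [ 634.5 -290.3  113.7] yaw(toolx) 161.84 z [-0.0041  0.0028 -1.    ] F [ 0.   1.3 -2. ] w 0.547
331 [ 639.41551816 -290.61709081   92.70894151]
tool shift [-0.6  0.  30.6] rotvec [ 0.09 -0.23 -0.05]
```

Emit:
send_rows --pt "-0.3 0 0 8 0 0 0" --pt "-0.3 0 0 8 0 0 0" --pt "-0.3 0 0 8 0 0 0" --pt "-0.3 0 0 8 0 0 0" --pt "-0.3 0 0 0 0 0 0"

```text
time: 11.3
position: [0.6349, -0.2876, 0.0825]
tool_rot: [[-0.951, 0.308, -0.003], [0.308, 0.951, 0.002], [0.004, 0.001, -1.0]]
wrist_force: [0.0, 0.3, -3.4]
width: 0.548
```

Emit:
send_rows --pt "-0.3 0 0 10 0 0 0" --pt "-0.3 0 0 10 0 0 0" --pt "-0.3 0 0 10 0 0 0" --pt "-0.3 0 0 8 0 0 0" --pt "-0.3 0 0 0 0 0 0" --pt "-0.3 0 0 0 0 0 0"

```text
time: 11.8
position: [0.6355, -0.2886, 0.0463]
tool_rot: [[-0.951, 0.309, -0.001], [0.309, 0.951, 0.001], [0.001, 0.0, -1.0]]
wrist_force: [0.7, 0.3, -2.3]
width: 0.543
```

Emit:
send_rows --pt "-0.3 0 0 2.5 0 0 0" --pt "-0.3 0 0 2.5 0 0 0" --pt "-0.3 0 0 0 0 0 0" --pt "-0.3 0 0 0 0 0 0"

```text
time: 12.13
position: [0.6356, -0.2887, 0.042]
tool_rot: [[-0.951, 0.309, 0.0], [0.309, 0.951, -0.0], [-0.0, -0.0, -1.0]]
wrist_force: [0.9, -0.4, -2.6]
width: 0.547
```

Emit:
send_rows --pt "-0.3 0 0 2 0 0 0" --pt "-0.3 0 0 1 0 0 0" --pt "-0.3 0 0 0 0 0 0" --pt "-0.3 0 0 0 0 0 0"

```text
time: 12.47
position: [0.6356, -0.2887, 0.0389]
tool_rot: [[-0.951, 0.309, -0.0], [0.309, 0.951, 0.0], [0.0, -0.0, -1.0]]
wrist_force: [0.8, -0.3, -1.8]
width: 0.545
```

Emit:
send_rows --pt "0.5 0 0 0.5 0 0 0" --pt "0.5 0 0 0 0 0 0" --pt "0.5 0 0 0 0 0 0" --pt "0.5 0 0 -20 0 0 0" --pt "0.5 0 0 -40 0 0 0" --pt "0.5 0 0 -40 0 0 0" --pt "0.5 0 0 0 0 0 0" --pt "0.5 0 0 0 0 0 0"

```text
time: 13.13
position: [0.6365, -0.2893, 0.1415]
tool_rot: [[-0.951, 0.309, 0.005], [0.309, 0.951, -0.003], [-0.006, -0.002, -1.0]]
wrist_force: [-0.5, -0.3, -1.5]
width: 0.747
```

```bash
python3 - <<'E'
from h import *
s=info(); p,d,W,C=shot("wrist","wrist9.png")
B=W.reshape(-1,3)*1000; near=np.hypot(B[:,0]-634,B[:,1]+288)<40
h,e=np.histogram(B[near][:,2],np.arange(15,110,2)); print([(int(a),int(b)) for a,b in zip(e,h) if b>60])
P=top_face(W,[634,-288],.066,30); print(cv2.fitEllipse(cv2.convexHull(P)))
cv2.imwrite("pics/wrist9c.png",cv2.resize(p[60:300,180:480,::-1],None,fx=2,fy=2))
delta([593+56,90-17,145],162)
E
```

```text
t 13.13 p [ 636.5 -289.3  141.5] yaw(toolx) 162.01 z [ 0.005  -0.0034 -1.    ] F [-0.5 -0.3 -1.5] w 0.747
[(17, 589), (19, 882), (27, 681), (29, 1060), (55, 69), (59, 74), (61, 72), (63, 718), (65, 602), (77, 79), (79, 75), (81, 80), (83, 74), (85, 90), (87, 217), (89, 229), (91, 193), (93, 241), (95, 193)]
1406 rect [ 634.6 -287.8] [46.7 47.3] 11.9 circ [ 634.7 -287.8] 23.9
((634.60791015625, -287.8764953613281), (47.22264099121094, 47.446285247802734), 33.910552978515625)
tool shift [ 99.1 348.2  -6.2] rotvec [-0.02  0.08  0.01]
```

View pics/wrist9c.png

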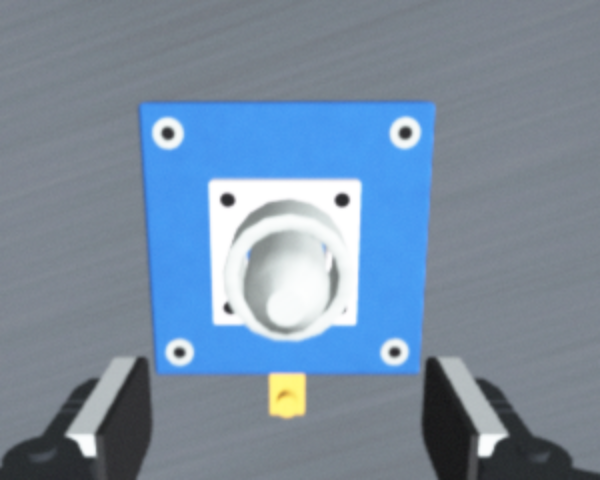

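The sleeve is seated upright on the plate, top at about 65 mm and centred. Now the cap ring.

Emit:
send_rows --pt "0.6 8 27 -3 0 0 0" --pt "0.6 10 36 -3 0 0 0" --pt "0.6 10 36 0 0 0 0" --pt "0.6 10 36 0 0 0 0" --pt "0.6 10 36 0 0 0 0" --pt "0.6 10 36 0 0 0 0" --pt "0.6 10 36 0 0 0 0" --pt "0.6 10 36 0 0 0 0"

```text
time: 13.85
position: [0.6467, 0.0026, 0.1426]
tool_rot: [[-0.951, 0.309, -0.003], [0.309, 0.951, 0.001], [0.003, -0.0, -1.0]]
wrist_force: [0.2, -0.5, 0.6]
width: 0.805
```

Emit:
send_rows --pt "0.6 10 36 0 0 0 0" --pt "0.6 10 33 0 0 0 0" --pt "0.6 0 0 0 0 0 0" --pt "0.6 0 0 0 0 0 0" --pt "0.6 0 0 0 0 0 0"

```text
time: 14.27
position: [0.6495, 0.0721, 0.1432]
tool_rot: [[-0.951, 0.309, -0.002], [0.309, 0.951, -0.0], [0.002, -0.001, -1.0]]
wrist_force: [0.0, -0.2, 0.5]
width: 0.799
```

```bash
python3 - <<'E'
from h import *
s=info(); p,d,W,C=shot("wrist","wrist10.png")
B=W.reshape(-1,3)*1000; g=p.reshape(-1,3).astype(int)
m=(np.hypot(B[:,0]-593,B[:,1]-90)<45)&(g[:,0]-g[:,2]>60)&(B[:,2]>7)&(B[:,2]<14)
P=B[m][:,:2].astype(np.float32); print(m.sum(),np.median(B[m][:,2]),cv2.fitEllipse(cv2.convexHull(P)),cv2.minEnclosingCircle(P))
c=cv2.fitEllipse(cv2.convexHull(P))[0]; delta([*c,22],162)
W0=[shot("wrist")[2] for _ in range(1)][0]; fingers(W0,s)
E
```

```text
t 14.27 p [649.5  72.1 143.2] yaw(toolx) 162.01 z [-2.2e-03 -3.0e-04 -1.0e+00] F [ 0.  -0.2  0.5] w 0.799
2654 9.045812140791886 ((593.6204223632812, 90.64366149902344), (58.68075942993164, 59.21167755126953), 134.0994873046875) ((593.7479858398438, 90.71206665039062), 29.793006896972656)
tool shift [ 59.1   1.  121.5] rotvec [-0.04 -0.09 -0.06]
finger 1 2587 y inner 33.8 tip z [-11.7  -9.4]
finger -1 2579 y inner 33.9 tip z [-11.9  -9.2]
```

Emit:
send_rows --pt "0.7 29.5 0.5 10 0 0 0" --pt "0.7 29.5 0.5 10 0 0 0" --pt "0.7 0 0 35 0 0 0" --pt "0.7 0 0 35 0 0 0" --pt "0.7 0 0 31 0 0 0" --pt "0.7 0 0 0 0 0 0" --pt "0.7 0 0 0 0 0 0" --pt "0.7 0 0 0 0 0 0"

```text
time: 15.03
position: [0.5953, 0.091, 0.0251]
tool_rot: [[-0.951, 0.31, 0.002], [0.31, 0.951, -0.0], [-0.002, 0.001, -1.0]]
wrist_force: [0.4, -0.4, 0.7]
width: 0.853
```

```bash
python3 - <<'E'
from h import *
info(); delta([593.7,90.7,-2],162.)
E
```

```text
t 15.03 p [595.3  91.   25.1] yaw(toolx) 161.95 z [ 2.5e-03 -2.0e-04 -1.0e+00] F [ 0.4 -0.4  0.7] w 0.853
tool shift [ 1.5 -0.7 27.1] rotvec [ 0.04  0.14 -0.05]
```

Emit:
send_rows --pt "0.7 1.2 -0.6 10 0 0 0" --pt "0.7 0 0 10 0 0 0" --pt "0.7 0 0 5 0 0 0" --pt "0.7 0 0 1 0 0 0" --pt "0.7 0 0 0 0 0 0"

```text
time: 15.45
position: [0.5926, 0.0916, -0.003]
tool_rot: [[-0.951, 0.309, -0.001], [0.309, 0.951, 0.0], [0.001, -0.0, -1.0]]
wrist_force: [-0.2, -0.4, -0.3]
width: 0.853
```

Emit:
send_rows --pt "0 0 0 0 0 0 0" --pt "0 0 0 0 0 0 0" --pt "0 0 0 0 0 0 0" --pt "0 0 0 0 0 0 0" --pt "0 0 0 0 0 0 0"

```text
time: 15.87
position: [0.5931, 0.0916, -0.0015]
tool_rot: [[-0.951, 0.309, 0.001], [0.309, 0.951, -0.0], [-0.001, 0.0, -1.0]]
wrist_force: [-2.2, -0.3, 5.5]
width: 0.676
```

Emit:
send_rows --pt "0 0 0 -10 0 0 0" --pt "0 0 0 -30 0 0 0" --pt "0 0 0 -40 0 0 0" --pt "0 0 0 -40 0 0 0" --pt "0 0 0 0 0 0 0" --pt "0 0 0 0 0 0 0"

```text
time: 16.37
position: [0.5937, 0.0916, 0.1203]
tool_rot: [[-0.951, 0.309, 0.005], [0.309, 0.951, -0.0], [-0.005, 0.001, -1.0]]
wrist_force: [-0.3, 0.7, -2.3]
width: 0.671
```

```bash
python3 - <<'E'
from h import *
s=info(); p,d,W,C=shot("wrist","wrist11.png")
L=((W-np.array(s["position"]))@np.array(s["tool_rot"])*1000).reshape(-1,3);g=p.reshape(-1,3).astype(int)
m=(np.hypot(L[:,0],L[:,1])<40)&(g[:,0]-g[:,2]>50)&(abs(L[:,2])<25)
Q=L[m]; h,e=np.histogram(Q[:,2],np.arange(-25,25)); print([(int(a),int(b)) for a,b in zip(e,h) if b>30])
zt=e[h.argmax()]+.5; T=Q[abs(Q[:,2]-zt)<1.8]; print(cv2.fitEllipse(cv2.convexHull(T[:,:2].astype(np.float32))))
A=np.c_[T[:,:2],np.ones(len(T))]; print("tilt",np.linalg.lstsq(A,T[:,2],rcond=None)[0])
cv2.imwrite("pics/wrist11c.png",cv2.resize(p[120:370,180:480,::-1],None,fx=2,fy=2))
E
```

```text
t 16.37 p [593.7  91.6 120.3] yaw(toolx) 162.02 z [ 5.4e-03 -2.0e-04 -1.0e+00] F [-0.3  0.7 -2.3] w 0.671
[(-13, 54), (-12, 1635), (-11, 4688), (-10, 1553), (-9, 315), (-8, 186), (-7, 149), (-6, 159), (-5, 152), (-4, 121), (-3, 71)]
((-0.9621953964233398, 0.5192720890045166), (58.76517868041992, 60.00791931152344), 89.05670166015625)
tilt [ 6.61291558e-04  1.33058068e-03 -1.04858182e+01]
```

View pics/wrist11c.png

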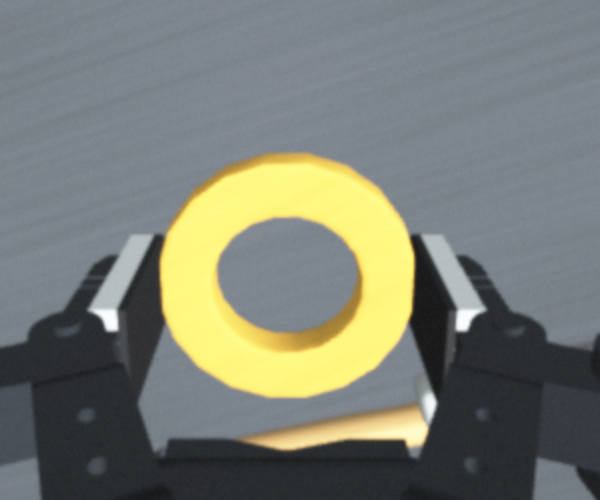

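```bash
python3 - <<'E'
from h import *
delta([633.3,-288.2,115],162.)
E
```

```text
tool shift [-155.9 -348.6    3.2] rotvec [0.02 0.06 0.01]
```

Emit:
send_rows --pt "0 -10 -24 0 0 0 0" --pt "0 -16 -36 0 0 0 0" --pt "0 -16 -36 0 0 0 0" --pt "0 -16 -36 0 0 0 0" --pt "0 -16 -36 0 0 0 0" --pt "0 -16 -36 0 0 0 0" --pt "0 -16 -36 0 0 0 0" --pt "0 -16 -36 0 0 0 0"

```text
time: 17.08
position: [0.6227, -0.2103, 0.1155]
tool_rot: [[-0.951, 0.309, -0.003], [0.309, 0.951, 0.002], [0.004, 0.001, -1.0]]
wrist_force: [0.3, -0.8, -0.7]
width: 0.667
```

Emit:
send_rows --pt "0 -16 -36 0 0 0 0" --pt "0 -16 -36 0 0 0 0" --pt "0 -2 -0.5 0 0 0 0" --pt "0 0 0 3 0 0 0" --pt "0 0 0 0 0 0 0" --pt "0 0 0 0 0 0 0"

```text
time: 17.58
position: [0.6331, -0.2865, 0.1132]
tool_rot: [[-0.951, 0.308, -0.002], [0.308, 0.951, 0.002], [0.003, 0.001, -1.0]]
wrist_force: [1.1, 0.5, -2.4]
width: 0.668
```

```bash
python3 - <<'E'
from h import *
s=info(); p,d,W,C=shot("wrist","wrist12.png")
L=(W-np.array(s["position"]))@np.array(s["tool_rot"])*1000
hole=(np.hypot(L[...,0],L[...,1])<13)&(L[...,2]>8)
Q=W[hole]*1000; Q=Q[Q[:,2]>94]; print(len(Q), Q.mean(0) if len(Q) else "")
delta([633.3,-288.2,88],162.)
E
```

```text
t 17.58 p [ 633.1 -286.5  113.2] yaw(toolx) 162.08 z [-0.0023  0.0018 -1.    ] F [ 1.1  0.5 -2.4] w 0.668
444 [ 634.03533274 -288.41291298   95.13230086]
tool shift [-0.5 -1.7 25.8] rotvec [ 0.04 -0.09  0.1 ]
```

Tip seen at (634.0, −288.4), as before. I correct and lower.

Emit:
send_rows --pt "0 -0.3 -1.4 5 0 0 0.1" --pt "0 0 0 7 0 0 0" --pt "0 0 0 7 0 0 0" --pt "0 0 0 7 0 0 0" --pt "0 0 0 0 0 0 0"

```text
time: 18.05
position: [0.6326, -0.2889, 0.0861]
tool_rot: [[-0.951, 0.31, -0.003], [0.31, 0.951, 0.002], [0.003, 0.001, -1.0]]
wrist_force: [-0.3, -0.2, -2.4]
width: 0.668
```

Emit:
send_rows --pt "0 0 0 7 0 0 0" --pt "0 0 0 6 0 0 0" --pt "0 0 0 3 0 0 0" --pt "0 0 0 0 0 0 0" --pt "0 0 0 0 0 0 0"

```text
time: 18.47
position: [0.6333, -0.2896, 0.0723]
tool_rot: [[-0.951, 0.311, -0.0], [0.311, 0.951, 0.0], [0.0, 0.0, -1.0]]
wrist_force: [0.5, 0.2, -0.6]
width: 0.668
```

Emit:
send_rows --pt "0 0 1.2 1 0 0 -0.1" --pt "0 0 0 1.5 0 0 0" --pt "0 0 0 0 0 0 0" --pt "0 0 0 0 0 0 0"

```text
time: 18.8
position: [0.6338, -0.2884, 0.07]
tool_rot: [[-0.951, 0.309, 0.0], [0.309, 0.951, -0.0], [-0.0, -0.0, -1.0]]
wrist_force: [-0.7, -0.3, -0.5]
width: 0.67
```

Emit:
send_rows --pt "0 0 0 1.5 0 0 0" --pt "0 0 0 1.5 0 0 0" --pt "0 0 0 0 0 0 0" --pt "0 0 0 0 0 0 0"

```text
time: 19.13
position: [0.6337, -0.2884, 0.0668]
tool_rot: [[-0.951, 0.309, -0.0], [0.309, 0.951, 0.0], [0.0, 0.0, -1.0]]
wrist_force: [0.1, -0.5, -2.0]
width: 0.672
```

Emit:
send_rows --pt "0 0 0 1 0 0 0" --pt "0 0 0 0 0 0 0" --pt "0.7 0 0 0 0 0 0" --pt "0.7 0 0 0 0 0 0" --pt "0.7 0 0 0 0 0 0" --pt "0.7 0 0 -20 0 0 0" --pt "0.7 0 0 -40 0 0 0" --pt "0.7 0 0 -20 0 0 0"

```text
time: 19.8
position: [0.6345, -0.2889, 0.1499]
tool_rot: [[-0.951, 0.309, 0.004], [0.309, 0.951, -0.002], [-0.004, -0.001, -1.0]]
wrist_force: [0.5, -0.3, 1.3]
width: 0.853
```

Emit:
send_rows --pt "0.7 0 0 0 0 0 0" --pt "0.7 0 0 0 0 0 0"

```text
time: 19.97
position: [0.6341, -0.2886, 0.1473]
tool_rot: [[-0.951, 0.309, 0.002], [0.309, 0.951, -0.002], [-0.003, -0.001, -1.0]]
wrist_force: [0.3, -0.3, -0.3]
width: 0.849
```

```bash
python3 - <<'E'
from h import *
s=info(); p,d,W,C=shot("wrist","wrist13.png")
B=W.reshape(-1,3)*1000; g=p.reshape(-1,3).astype(int); near=np.hypot(B[:,0]-634,B[:,1]+288)<42
m=near&(g[:,0]-g[:,2]>60)&(B[:,2]>60); P=B[m]; z=np.median(P[:,2]); T=P[abs(P[:,2]-z)<3]
print(m.sum(),"cap top",z,cv2.fitEllipse(cv2.convexHull(T[:,:2].astype(np.float32))))
A=np.c_[T[:,:2]-T[:,:2].mean(0),np.ones(len(T))]; print("tilt",np.linalg.lstsq(A,T[:,2],rcond=None)[0])
cv2.imwrite("pics/wrist13c.png",cv2.resize(p[60:300,180:480,::-1],None,fx=2,fy=2))
delta([461.8+55,72-18,150],162)
E
```

```text
t 19.97 p [ 634.1 -288.6  147.3] yaw(toolx) 162.01 z [ 0.0024 -0.0016 -1.    ] F [ 0.3 -0.3 -0.3] w 0.849
3614 cap top 75.05003005874292 ((634.1429443359375, -288.1805725097656), (58.45738983154297, 58.699501037597656), 10.73770523071289)
tilt [ 2.91802814e-03 -7.04009337e-04  7.50312534e+01]
tool shift [216.8 289.5  -4.3] rotvec [ 0.   -0.02  0.  ]
```

View pics/wrist13c.png

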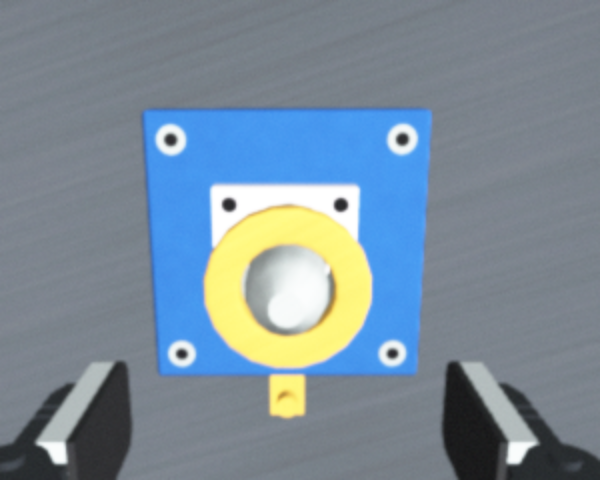

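The cap sits flat and centred, its top reading 75 mm with the usual −1 mm bias. Now the weight.

Emit:
send_rows --pt "0.7 15 20 0 0 0 0" --pt "0.7 22 29.5 0 0 0 0" --pt "0.7 22 29.5 0 0 0 0" --pt "0.7 22 29.5 0 0 0 0" --pt "0.7 22 29.5 0 0 0 0" --pt "0.7 22 29.5 0 0 0 0" --pt "0.7 22 29.5 0 0 0 0" --pt "0.7 22 29.5 0 0 0 0"

```text
time: 20.68
position: [0.5414, -0.0191, 0.1446]
tool_rot: [[-0.951, 0.309, -0.003], [0.309, 0.951, 0.001], [0.003, -0.0, -1.0]]
wrist_force: [1.8, 0.1, -0.3]
width: 0.851
```

Emit:
send_rows --pt "0.7 22 29.5 0 0 0 0" --pt "0.7 22 29.5 0 0 0 0" --pt "0.7 4 4 0 0 0 0" --pt "0.7 0 0 0 0 0 0" --pt "0.7 0 0 0 0 0 0"

```text
time: 21.1
position: [0.5167, 0.0537, 0.1452]
tool_rot: [[-0.951, 0.308, -0.001], [0.308, 0.951, -0.0], [0.001, -0.001, -1.0]]
wrist_force: [0.2, -0.3, -0.2]
width: 0.849
```

```bash
python3 - <<'E'
from h import *
s=info(); p,d,W,C=shot("wrist","wrist14.png")
P=top_face(W,[462,72],.040,40); c=cv2.fitEllipse(cv2.convexHull(P)); print(c)
delta([*c[0],50],162)
E
```

```text
t 21.1 p [516.7  53.7 145.2] yaw(toolx) 162.04 z [-1.2e-03 -2.0e-04 -1.0e+00] F [ 0.2 -0.3 -0.2] w 0.849
3010 rect [462.5  72.6] [57.5 56.5] 71.6 circ [462.7  72.5] 28.9
((462.65032958984375, 72.49983978271484), (57.04350662231445, 57.56599426269531), 179.85629272460938)
tool shift [57.6  1.6 95.4] rotvec [-0.03 -0.04 -0.03]
```

Emit:
send_rows --pt "0.7 28.5 0.8 10 0 0 0" --pt "0.7 28.5 0.8 10 0 0 0" --pt "0.7 0 0 35 0 0 0" --pt "0.7 0 0 35 0 0 0" --pt "0.7 0 0 5 0 0 0" --pt "0.7 0 0 0 0 0 0" --pt "0.7 0 0 0 0 0 0"

```text
time: 21.73
position: [0.4641, 0.0723, 0.0517]
tool_rot: [[-0.951, 0.31, 0.001], [0.31, 0.951, -0.0], [-0.001, 0.0, -1.0]]
wrist_force: [0.6, -0.8, 0.4]
width: 0.85
```

```bash
python3 - <<'E'
from h import *
info(); delta([462.6,72.5,8],162.)
E
```

```text
t 21.73 p [464.1  72.3  51.7] yaw(toolx) 161.94 z [ 7.e-04 -1.e-04 -1.e+00] F [ 0.6 -0.8  0.4] w 0.85
tool shift [ 1.5 -0.3 43.7] rotvec [ 0.01  0.04 -0.06]
```

Emit:
send_rows --pt "0.7 1 -0.3 15 0 0 0" --pt "0.7 0 0 15 0 0 0" --pt "0.7 0 0 12 0 0 0" --pt "0.7 0 0 0 0 0 0" --pt "0.7 0 0 0 0 0 0" --pt "0 0 0 0 0 0 0" --pt "0 0 0 0 0 0 0" --pt "0 0 0 0 0 0 0" --grip_force 70

```text
time: 22.4
position: [0.4631, 0.0728, 0.0109]
tool_rot: [[-0.951, 0.309, 0.003], [0.309, 0.951, -0.001], [-0.003, 0.001, -1.0]]
wrist_force: [-2.9, -2.0, 12.0]
width: 0.653
```

Emit:
send_rows --pt "0 0 0 0 0 0 0" --pt "0 0 0 0 0 0 0" --pt "0 0 0 -10 0 0 0" --pt "0 0 0 -30 0 0 0" --pt "0 0 0 -40 0 0 0" --pt "0 0 0 -40 0 0 0" --pt "0 0 0 -10 0 0 0" --pt "0 0 0 0 0 0 0"

```text
time: 23.07
position: [0.4632, 0.0731, 0.1424]
tool_rot: [[-0.951, 0.309, 0.007], [0.309, 0.951, -0.001], [-0.007, 0.002, -1.0]]
wrist_force: [-0.2, 0.1, -7.3]
width: 0.653
```

Emit:
send_rows --pt "0 0 0 0 0 0 0" --pt "0 0 0 0 0 0 0"

```text
time: 23.23
position: [0.461, 0.0732, 0.1376]
tool_rot: [[-0.951, 0.309, -0.003], [0.309, 0.951, 0.0], [0.003, -0.001, -1.0]]
wrist_force: [-1.1, -0.4, -5.5]
width: 0.649
```

```bash
python3 - <<'E'
from h import *
s=info(); p,d,W,C=shot("wrist","wrist15.png")
L=((W-np.array(s["position"]))@np.array(s["tool_rot"])*1000).reshape(-1,3);g=p.reshape(-1,3).astype(int)
m=(np.hypot(L[:,0],L[:,1])<36)&(g[:,1]-g[:,0]>25)&(L[:,2]>-50)&(L[:,2]<20)
Q=L[m]; h,e=np.histogram(Q[:,2],np.arange(-50,20)); zt=e[h.argmax()]+.5; T=Q[abs(Q[:,2]-zt)<1.8]
print(zt,len(T),cv2.fitEllipse(cv2.convexHull(T[:,:2].astype(np.float32))))
A=np.c_[T[:,:2],np.ones(len(T))]; print("tilt",np.linalg.lstsq(A,T[:,2],rcond=None)[0])
cv2.imwrite("pics/wrist15c.png",cv2.resize(p[120:370,180:480,::-1],None,fx=2,fy=2))
delta([634.2,-288.4,125],162)
E
```

```text
t 23.23 p [461.   73.2 137.6] yaw(toolx) 162.01 z [-3.1e-03  3.0e-04 -1.0e+00] F [-1.1 -0.4 -5.5] w 0.649
-28.5 9102 ((0.34397125244140625, 0.42904841899871826), (57.04741668701172, 57.99020004272461), 87.89781188964844)
tilt [-8.29586323e-04  1.73311090e-03 -2.81564532e+01]
tool shift [-276.5 -290.3   11.7] rotvec [-0.05 -0.2   0.  ]
```

View pics/wrist15c.png

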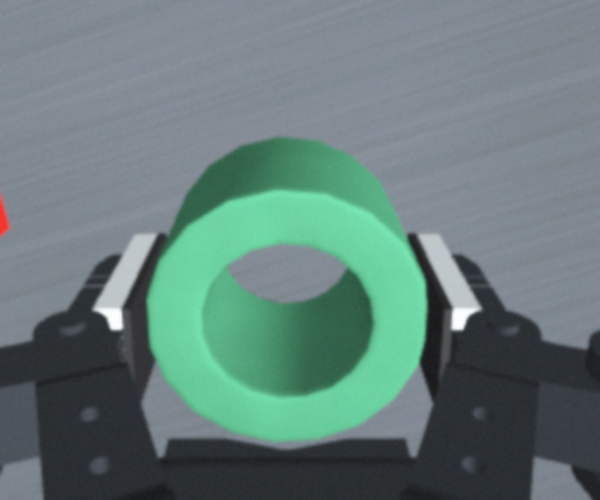

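Emit:
send_rows --pt "0 -16 -18 0 0 0 0" --pt "0 -26 -27 0 0 0 0" --pt "0 -26 -27 0 0 0 0" --pt "0 -26 -27 0 0 0 0" --pt "0 -26 -27 0 0 0 0" --pt "0 -26 -27 0 0 0 0" --pt "0 -26 -27 0 0 0 0" --pt "0 -26 -27 0 0 0 0"

```text
time: 23.95
position: [0.5863, -0.1865, 0.1367]
tool_rot: [[-0.951, 0.309, -0.003], [0.309, 0.951, 0.002], [0.004, 0.001, -1.0]]
wrist_force: [0.8, -0.1, -5.5]
width: 0.648
```

Emit:
send_rows --pt "0 -26 -27 0 0 0 0" --pt "0 -26 -27 0 0 0 0" --pt "0 -26 -27 0 0 0 0" --pt "0 0 -2 5 0 0 0" --pt "0 0 0 5 0 0 0" --pt "0 0 0 0 0 0 0" --pt "0 0 0 0 0 0 0" --pt "0 0 0 0 0 0 0"

```text
time: 24.62
position: [0.6348, -0.2868, 0.1288]
tool_rot: [[-0.951, 0.308, -0.001], [0.308, 0.951, 0.001], [0.001, 0.0, -1.0]]
wrist_force: [0.4, 0.0, -5.0]
width: 0.655
```

```bash
python3 - <<'E'
from h import *
s=info(); delta([634.5,-288.4,105],162.)
E
```

```text
t 24.62 p [ 634.8 -286.8  128.8] yaw(toolx) 162.07 z [-7.e-04  6.e-04 -1.e+00] F [ 0.4  0.  -5. ] w 0.655
tool shift [-0.2 -1.7 23.8] rotvec [ 0.02 -0.05  0.07]
```

Emit:
send_rows --pt "0 -0.2 -1.2 5 0 0 0" --pt "0 0 0 6 0 0 0" --pt "0 0 0 6 0 0 0" --pt "0 0 0 6 0 0 0" --pt "0 0 0 0 0 0 0" --pt "0 0 0 0 0 0 0" --pt "0 0 0 0 0 0 0"

```text
time: 25.2
position: [0.6348, -0.2892, 0.1061]
tool_rot: [[-0.951, 0.309, 0.0], [0.309, 0.951, -0.0], [-0.0, -0.0, -1.0]]
wrist_force: [-0.4, 0.5, -5.8]
width: 0.648
```

```bash
python3 - <<'E'
from h import *
s=info(); delta([634.5,-288.4,88],162.)
E
```

```text
t 25.2 p [ 634.8 -289.2  106.1] yaw(toolx) 162.0 z [ 2.e-04 -1.e-04 -1.e+00] F [-0.4  0.5 -5.8] w 0.648
tool shift [ 0.6  0.7 18.1] rotvec [-0.    0.02  0.  ]
```

Emit:
send_rows --pt "0 0.4 0.7 4 0 0 0" --pt "0 0 0 5 0 0 0" --pt "0 0 0 4 0 0 0" --pt "0 0 0 2 0 0 0" --pt "0 0 0 0 0 0 0" --pt "0 0 0 0 0 0 0" --pt "0 0 0 0 0 0 0"

```text
time: 25.78
position: [0.6347, -0.2885, 0.0911]
tool_rot: [[-0.951, 0.309, 0.0], [0.309, 0.951, -0.0], [-0.0, -0.0, -1.0]]
wrist_force: [-0.4, 0.0, -5.4]
width: 0.654
```

Emit:
send_rows --pt "0 0 0 1.5 0 0 0" --pt "0 0 0 1 0 0 0" --pt "0 0 0 0 0 0 0" --pt "0 0 0 0 0 0 0"

```text
time: 26.12
position: [0.6346, -0.2883, 0.0884]
tool_rot: [[-0.951, 0.309, -0.0], [0.309, 0.951, 0.0], [0.0, 0.0, -1.0]]
wrist_force: [-1.6, -1.0, -5.4]
width: 0.651
```

Emit:
send_rows --pt "0 0 0 0.8 0 0 0" --pt "0 0 0 0.7 0 0 0" --pt "0 0 0 0 0 0 0" --pt "0 0 0 0 0 0 0"

```text
time: 26.45
position: [0.6346, -0.2884, 0.0871]
tool_rot: [[-0.951, 0.309, 0.0], [0.309, 0.951, -0.0], [-0.0, -0.0, -1.0]]
wrist_force: [-0.2, 0.3, -4.8]
width: 0.653
```

Emit:
send_rows --pt "0 0 0 0.7 0 0 0" --pt "0 0 0 0.6 0 0 0" --pt "0 0 0 0 0 0 0" --pt "0 0 0 0 0 0 0"

```text
time: 26.78
position: [0.6348, -0.2885, 0.087]
tool_rot: [[-0.951, 0.309, 0.001], [0.309, 0.951, -0.001], [-0.001, -0.0, -1.0]]
wrist_force: [-3.1, 1.9, 6.6]
width: 0.651
```

Contact: +6.6 N at z 87 mm, where the seat was expected. I release, retreat and check.

Emit:
send_rows --pt "0.75 0 0 0 0 0 0" --pt "0.75 0 0 0 0 0 0" --pt "0.75 0 0 0 0 0 0" --pt "0.75 0 0 0 0 0 0" --pt "0.75 0 0 -20 0 0 0" --pt "0.75 0 0 -35 0 0 0" --pt "0.75 0 0 -35 0 0 0" --pt "0.75 0 0 0 0 0 0"

```text
time: 27.45
position: [0.6367, -0.2897, 0.1837]
tool_rot: [[-0.951, 0.309, 0.011], [0.309, 0.951, -0.007], [-0.013, -0.004, -1.0]]
wrist_force: [0.6, 0.2, 0.7]
width: 0.876
```

Emit:
send_rows --pt "0.75 15 38 0 0 0 0" --pt "0.75 15 38 0 0 0 0" --pt "0.75 15 38 0 0 0 0" --pt "0.75 15 38 0 0 0 0" --pt "0.75 0 0 0 0 0 0" --pt "0.75 0 0 0 0 0 0" --pt "0.75 0 0 0 0 0 0"

```text
time: 28.03
position: [0.6247, -0.1255, 0.1757]
tool_rot: [[-0.951, 0.309, 0.001], [0.309, 0.951, -0.001], [-0.001, -0.0, -1.0]]
wrist_force: [1.3, -0.5, -0.1]
width: 0.875
```

```bash
python3 - <<'E'
from h import *
s=info(); p,d,W,C=shot("side","side9.png")
B=W.reshape(-1,3)*1000; g=p.reshape(-1,3).astype(int)
m=(np.hypot(B[:,0]-634,B[:,1]+288)<45)&(g[:,1]-g[:,0]>25)&(B[:,2]>108)&(B[:,2]<125)
T=B[m]; print(len(T),"top z",np.median(T[:,2]),cv2.fitEllipse(cv2.convexHull(T[:,:2].astype(np.float32))))
A=np.c_[T[:,:2]-T[:,:2].mean(0),np.ones(len(T))]; print("tilt",np.linalg.lstsq(A,T[:,2],rcond=None)[0])
top_face(W,[384,-278],.050,40); top_face(W,[443,-83],.045,40)
cv2.imwrite("pics/side9c.png",cv2.resize(p[200:400,280:520,::-1],None,fx=3,fy=3))
E
```

```text
t 28.03 p [ 624.7 -125.5  175.7] yaw(toolx) 162.02 z [ 5.e-04 -5.e-04 -1.e+00] F [ 1.3 -0.5 -0.1] w 0.875
605 top z 115.46017877264491 ((633.6441040039062, -289.048583984375), (57.37003707885742, 58.03420639038086), 135.01126098632812)
tilt [1.14618222e-02 8.87249589e-03 1.14997925e+02]
117 rect [ 384.5 -277.9] [40.2 40.4] 41.9 circ [ 384.3 -278. ] 21.1
118 rect [442.5 -84. ] [41.9 38.7] 80.4 circ [442.3 -84.6] 27.4
```

View pics/side9c.png

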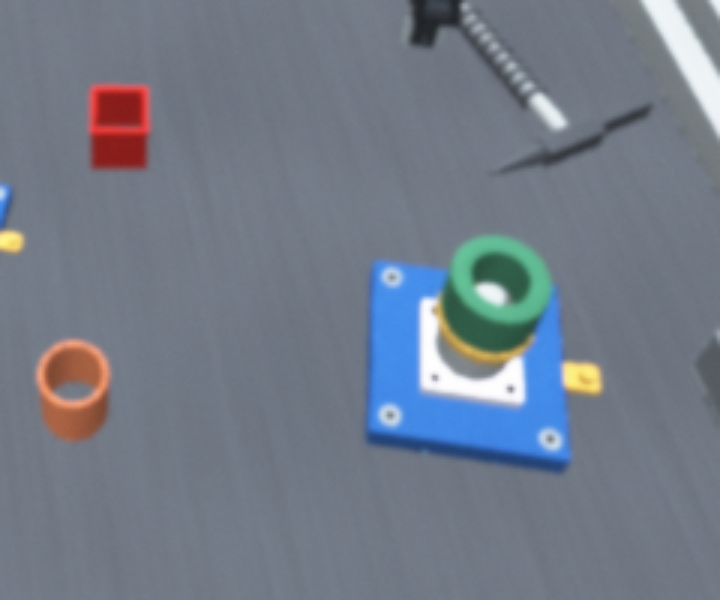

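The stack is complete: plate, sleeve, cap and weight, with the weight's top at 115.5 mm against 116 expected. Both offcuts stand where they were, and the arm is clear.

```bash
python3 -c "
from plant import *
print(finish_job())"
```

```text
the job is handed in; nothing more can be done
None
```

I fitted the plate, sleeve, brass cap ring and green weight over the mandrel of the large blue fixture in that order. Each was let go before I fetched the next, and the job was handed in at about 28 s.

**Last checks:**
- **Stack:** the side camera put the weight's top at 115.5 mm (116 expected) and its centre within about 1 mm of the mandrel axis. The fitted tilt was about 0.8°, which is within depth noise. The tops of the plate, sleeve and cap each read about 1 mm low, as the base did.
- **Plate:** I released it about 8 mm above the base, because the gripper's body would otherwise have hit the mandrel tip. It slid down flat and square.
- **Offcuts:** copper and red stood where they were, within about 1.5 mm by the camera.
- **Robot:** the gripper was open and clear of everything. The highest wrist force I saw was about 12 N.

No check failed. The one disagreement was that the top and side cameras differed by about 4–6 mm in y on some things. I used the wrist camera's positions instead, and they held up in every grasp and fit.

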